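Load the instrument dryer and set its timer

TASK

Lift the instrument basket off its hook, stand it on the blue mat and let go of it; then take it again by its top handle and lower it gently into the dryer's well until it rests on the floor of the well. After that, turn the timer knob so that its white pointer stands exactly at the green mark on the scale. Keep the basket upright all the time, never drop it, and do not disturb the bottle, the jar or the bowl.

Things in the scene. Friction and masses are not known exactly. Their poses are not given: they have to be found in the camera images.
- basket: Loose steel basket, 200 mm long (x) x 64 mm wide (y), 0.25 to 0.5 kg; origin at the centre of its underside, z up. Side walls 55 mm high; two probes lie in it below z = 25 mm. A fixed arched handle stands across its middle. At the start it hangs by that on the hook, its x along the stand's x. Symmetric: it may go into the well either way round, with 6 mm to spare all round, too little for fingers.
- basket_handle (a point): Centre of the handle's blue crossbar, at (0, 0, 125) mm in the basket's frame, same axes. The crossbar is 14 mm (x) x 66 mm (y) x 14 mm (z), underside at z = 118 mm, on two 8 mm uprights at x = 0, y = +-29 mm. On the hook it is taken up by the hook and cannot be gripped.
- basket_tab (a point): Middle of the top edge of the basket's -x end wall, the end away from the post, at (-95, 0, 60) mm in the basket's frame: where to hold it while it hangs. Both end walls are blue, 10 mm thick (x), 64 mm wide (y), from z = 0 to 60 mm, outer faces at x = +-100 mm. The hook tip leaves 65 mm free inside the wall: open the fingers only part way.
- stand: Fixed steel hook stand; origin on the table under the hook's saddle. Its x points from the saddle back to the post (18 mm thick, 265 mm high, at x = 150 mm, on a base plate 110 x 120 x 12 mm). The hook is a 10 mm round bar that comes from the post along -x; its open end points to -x, roughly to the robot.
- hook_saddle (a point): Flat dip of the hook (20 mm long in x, 210 mm above the table) on which the crossbar rests. The upturned tip ends at x = -26 mm, 18 mm above the dip. To unhook: raise the basket 25 to 40 mm (its end walls touch the bar after 48 mm), then draw it along the stand's -x, about 145 mm, until it is out from under the bar.
- mat: Fixed blue mat, 220 mm (x) x 110 mm (y), 4 mm thick, origin at the centre of its underside (on the table): the place to set the basket down, lengthways, its centre within 50 mm of the mat's.
- dryer: Fixed white instrument dryer, 240 mm (x) x 250 mm (y) x 110 mm high, origin at the centre of its underside. It has an open well on its +y half and a timer dial on its -y half, both facing up.
- well (a point): Centre of the well's floor, 40 mm above the table and 70 mm below the dryer's top; axes those of the dryer. The well is 212 mm long (x) x 76 mm wide (y) and open to the top.
- timer_grip (a point): On the knob's vertical axis, 33 mm above the dryer's top; turns with the knob, -x towards the pointer, z up. The knob is black: a round skirt 80 mm across, its top 9 mm above the dryer's top, and on it a bar to grip, 68 mm long (x) x 18 mm wide (y), 7 to 43 mm above the dryer's top, with a white line on its pointer half.
- timer (a joint): Angle of the timer knob in rad, 0 to 4.6 (0.3 to 0.9 at the start). At 0 its pointer points along the dryer's -x; it grows clockwise seen from above. It turns against a steady friction of 0.05 N m, has no spring and stays where it is left.
- timer_pointer (a point): Tip of the knob's white pointer, 45 mm from the knob's axis.
- timer_mark (a point): Inner part of the green mark (a flat tab, 16 x 10 mm) fixed on the dial's scale, 45 mm from the knob's axis; where it stands differs every time (1.9 to 3.3 rad on the timer's scale). The pointer is at the mark when its tip is over this point, seen from above.
- bottle: Loose white bottle, 60 mm diameter, 170 mm high, origin at the centre of its underside. Leave it alone.
- jar: Loose glass jar with a red lid, 68 mm diameter, 85 mm high, origin at the centre of its underside. Leave it alone.
- bowl: Loose steel bowl, 100 mm diameter, 42 mm high, origin at the centre of its underside. Leave it alone.
Mind the look-alikes: they are no part of the job. Leave any red look-alike of the basket alone. Of the things that look like the mat, take the one that is farthest to the robot's right at the start.

How it is judged:
By the outcome, as a careful person would: the job done as asked, in the order asked, and still so for the second after the job is handed in, with the robot touching nothing.
It also fails if it takes over 72 s, if anything falls off the work surface, if the arm or the gripper's body presses on something with over 40 N, if the wrist force passes 120 N, or if a joint passes its speed limit or range.

ROBOT

A 6-joint arm with a two-finger parallel gripper is mounted at the origin on the work surface. World frame = base frame: x ahead of the robot, y to its left, z up, the work surface at z = 0. Lengths are in m, angles in degrees, forces in N, time in s.
With the tool pointing down it reaches from about 0.425 to 0.95 m from the base axis. Payload 14.7 kg.
Tool frame: the origin (TCP) lies midway between the tips of the shut fingers; the grasp point (between the pads) lies 19 mm behind it (ctrl.hold_point_z is the distance from the TCP to the grasp point, in m); z points along the fingers, y is the line along which they close (so a half turn about z gives the same grasp; the last joint's range is limited). The gripper opens to 85 mm and grips with 20 to 120 N. Pads are 22 mm wide; open, the fingers measure 114 mm over their backs; the gripper's body (76 mm by 85 mm) begins 54 mm behind the grasp point. The pads swing forward as they close: fully open they stand 13 mm farther back than shut.
Start: joints at [-79.561, 27.513, 91.461, -0, 61.026, -2.67], TCP at [0.147, -0.633, 0.231] pointing down, gripper open.
Joint ranges: [-157.49, 157.49], [-46.99, 117.5], [13.45, 153.17], [-89.5, 269.5], [5.16, 153.95], [-167.48, 167.48]. Speed limits (degrees/s): [108.29, 108.29, 136.94, 172.46, 172.46, 172.46].

INTERFACE

Orientations are given as a 3x3 rotation matrix whose columns are the frame's x, y, z axes.
In Python, from cell import ctrl, capture gives the robot as it stands.
- The arm moves only by the tool step_arm, never from a script. Its argument "targets" is a list of rows, each an object with "translation": the shift along the tool's x, y, z scaled (see below), a list of three; "roll": the turn about the tool's z scaled (see below). In form: [{"translation": [x, y, z], "roll": roll}, ...]. A call has exactly 8 rows; each row is the pose to reach, as a shift and turn from the pose commanded when the call began, along the tool's axes at that moment; what a row does not reach only later rows make up. The controller multiplies each number of a shift by 0.2 m and each number of a turn by 30 degrees. A row lasts 1/8 s, in which the tool goes at most 62.5 mm and 10.7 degrees, less where a joint would pass 70% of its speed; a pose out of reach is approached as far as the arm can. A call with a number of a shift or a turn outside -1 to 1 is refused whole. A call with a gripper value outside its range is refused whole. "hand" is the opening, from 0 (shut) to 1 (fully open), set as the call begins (left out, the last holds). The fingers move at their own pace and stop on an object; "grip_force" is the grip in N (left out, the last holds). Time passes only in rows, so rows that repeat a pose let the fingers close, or fill a call up. It gives the time, the measured TCP pose, the force, the opening and the grip force at its end, in the units of the state.
- ctrl.get_state(): the state, without advancing time (a new reading comes with each control period).
- capture(name): name is "scene" or "top" or "wrist"; returns a dict with "color" (480x640x3 uint8, blue, green, red), "depth" (480x640 float32, m along the optical axis (not along the pixel's ray), 0 where there is no reading), "fx", "fy", "cx", "cy" (pixels), "eye" and "attitude" of the camera in the world; the wrist camera has in their place "T_tool_cam" (4x4, takes a point from camera to tool coordinates, whose origin is the TCP and whose axes are the flange's). Camera axes: x right, y down, z forward; pixel columns grow to the right and rows downward; lengths in m; the calibration is good to about 2 mm. The wrist camera is an equidistant fisheye: a pixel r from the principal point sees the ray r / f radians off the axis. A picture is of the moment at which its call begins: read the wrist's pose just before it.
- ctrl.close_job(): hands the job in; it is judged then, once.
The state is a dict: "time": time; "joints": joint angles; "qvel": joint speeds; "effort": joint torques, N m; "tool_pos": TCP position; "orientation": TCP orientation; "contact_force": force on the tool from outside, world axes, zero at the start; "wrist_torque": the same for the moment, N m; "gripper_width": opening from 0.0 (shut) to 1.0 (fully open); "gripper_force": force on a finger pad.
Only numpy, scipy, OpenCV 4.12 (cv2) and the standard library are available. Lean on these libraries where they do the work, as an engineer would, in place of code of your own. Each camera call takes 0.05 s, during which the arm holds its last target. There are 200 camera calls.

## Working session

There is one attempt and no reset: what is moved stays moved. The work goes in short steps, Python scripts to look and compute and a tool call to move; the robot and the scene stay as the last step left them, time stands still between calls to the robot, and variables do not carry over. Pictures are saved under pics/ and viewed, at most 10 in all, crops included, and the job is handed in when it is done.

Besides the shell and the picture viewer there is one more tool, called by a JSON object that holds its "name" and its "arguments". step_arm: Moves the arm, as the interface text tells. Shifts and turns lie within -1 to 1; 1 stands for 0.2 m of shift or 30 degrees of turn. Its arguments: {"type":"object","properties":{"targets":{"type":"array","items":{"type":"object","properties":{"translation":{"type":"array","items":{"type":"number"}},"roll":{"type":"number"}}}},"hand":{"type":"number"},"grip_force":{"type":"number"}},"required":["targets"]}

```bash
mkdir -p pics; ls; python3 - <<'E'
from cell import ctrl,capture
import cv2,numpy as np
s=ctrl.get_state();print(s)
for n in("scene","top"):
    c=capture(n);cv2.imwrite(f"pics/{n}0.png",c["color"]);np.savez(f"{n}0.npz",**c)
    print(n,c["fx"],c["fy"],c["cx"],c["cy"],c["eye"],c["attitude"])
E
```

```text
pics
{'time': 0.0, 'joints': array([-7.95590326e+01,  2.75487204e+01,  9.14940304e+01, -2.04552793e-04,
        6.10257496e+01, -2.67107805e+00]), 'qvel': array([ 0.00634387, -0.03915463, -0.00019882, -0.01912803,  0.02947997,
        0.00629572]), 'effort': array([-3.55935204e-03, -9.50657916e+01, -4.30190599e+01, -3.62117289e-04,
        1.17900278e-02, -1.66235401e-05]), 'tool_pos': array([ 0.14738899, -0.63264655,  0.23068342]), 'orientation': array([[ 9.73927909e-01,  2.26857619e-01, -2.19733083e-04],
       [ 2.26857719e-01, -9.73927202e-01,  1.17519434e-03],
       [ 5.25977614e-05, -1.19440271e-03, -9.99999285e-01]]), 'contact_force': array([-0.26619107, -0.20502941, -0.94536159]), 'wrist_torque': array([-0.0552771 ,  0.03306   ,  0.03367236]), 'gripper_force': 0.0, 'gripper_width': 1.0009433362607911}
scene 521.6271388241789 521.6271388241789 316.5728249583216 249.47621185328433 [1.64347159 0.11679188 1.2674159 ] [[-0.14310441  0.69107533 -0.70847443]
 [ 0.98955063  0.1126574  -0.08998815]
 [ 0.0176263  -0.71394902 -0.6999758 ]]
top 558.9272921806274 558.9272921806274 308.3225879062742 239.7768125839856 [ 0.31903866 -0.03385069  1.78042801] [[-0.01240882 -0.99330925  0.11481616]
 [-0.9998107   0.01404625  0.01346329]
 [-0.01498595 -0.11462736 -0.99329552]]
```

View pics/scene0.png

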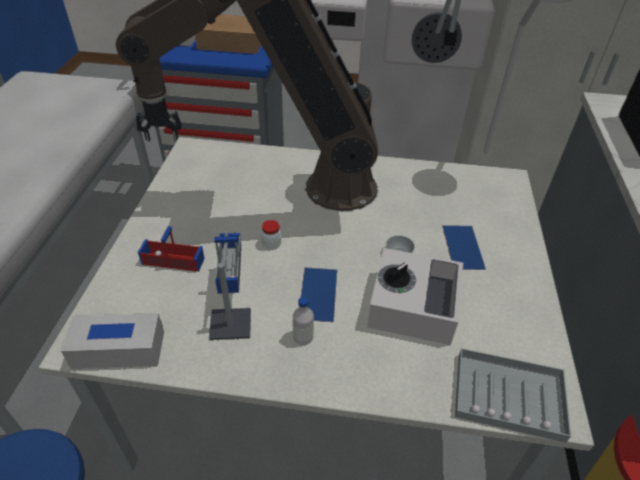

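View pics/top0.png

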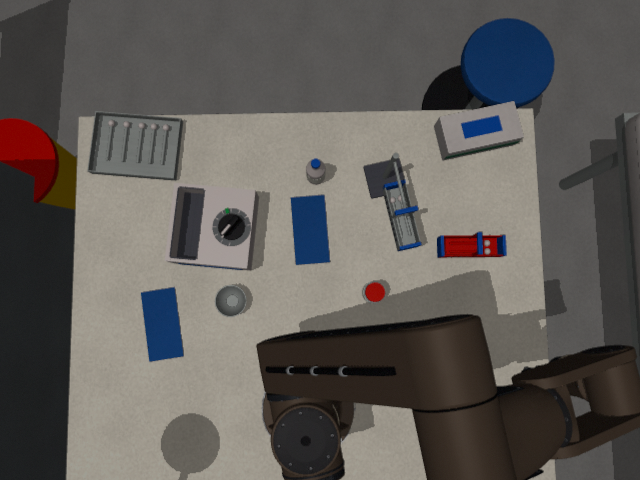

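```bash
cat > h.py <<'E'
import numpy as np,cv2
def ray(c,uv,z):
    uv=np.atleast_2d(np.asarray(uv,float));d=np.c_[(uv[:,0]-c["cx"])/c["fx"],(uv[:,1]-c["cy"])/c["fy"],np.ones(len(uv))]@np.asarray(c["attitude"]).T
    e=np.asarray(c["eye"]);return e+d*((z-e[2])/d[:,2])[:,None]
def cloud(c):
    v,u=np.mgrid[:480,:640];Z=c["depth"]
    p=np.stack([(u-c["cx"])/c["fx"]*Z,(v-c["cy"])/c["fy"]*Z,Z],-1)@np.asarray(c["attitude"]).T+np.asarray(c["eye"])
    return np.where(Z[...,None]>0,p,np.nan)
def rect(p):
    r=cv2.minAreaRect((np.asarray(p)[:,:2]*1000).astype(np.float32));return np.round(r[0],1),np.round(r[1],1),round(r[2],2)
def blobs(m,n=15):
    k,l,s,c=cv2.connectedComponentsWithStats(m.astype(np.uint8));return [np.argwhere(l==i)[:,::-1] for i in range(1,k) if s[i,4]>=n]
def hsv(c): return cv2.cvtColor(c["color"],cv2.COLOR_BGR2HSV)
def outline(b):
    m=np.zeros((480,640),np.uint8);m[b[:,1],b[:,0]]=1
    return b
E
python3 - <<'E'
from h import *
for n in("top","scene"):
    c=dict(np.load(f"{n}0.npz"));P=cloud(c);H=hsv(c)
    blue=(H[...,0]>95)&(H[...,0]<130)&(H[...,1]>150)&(H[...,2]>40)
    print(n)
    for b in blobs(blue):
        q=P[b[:,1],b[:,0]];z=np.nanmedian(q[:,2])
        if abs(np.nanmedian(q[:,1]))<.9 and z>-.05: print("blue px",b.mean(0).round(),len(b),"z",z.round(3),"rect",*rect(ray(c,b,z)))
    g=(H[...,0]>45)&(H[...,0]<85)&(H[...,1]>100)
    for b in blobs(g,6): 
        q=ray(c,b,.11);print("green",b.mean(0),len(b),q.mean(0).round(4))
    top=(abs(P[...,2]-.11)<.008)&(P[...,1]>-.1)&(P[...,1]<.5)&(P[...,0]>.3)
    for b in blobs(top,300): print("dryertop",len(b),*rect(ray(c,b,.11)),np.median(P[b[:,1],b[:,0],2]))
    w=(abs(P[...,2]-.04)<.008)&(P[...,1]>-.1)&(P[...,1]<.5)&(P[...,0]>.3)
    for b in blobs(w,80): print("well/z40",len(b),*rect(ray(c,b,.04)),np.median(P[b[:,1],b[:,0],2]))
    kb=(P[...,2]>.14)&(P[...,2]<.165)&(P[...,1]>-.1)&(P[...,1]<.4)&(P[...,0]>.3)
    for b in blobs(kb,10): print("knob/high",len(b),*rect(ray(c,b,.153)),np.median(P[b[:,1],b[:,0],2]))
    hk=(P[...,2]>.18)&(P[...,2]<.3)&(P[...,1]<-.1)&(P[...,0]>.45)
    for b in blobs(hk,10): q=P[b[:,1],b[:,0]];print("hook",len(b),*rect(q),np.percentile(q[:,2],[5,50,95]).round(3))
c=dict(np.load("top0.npz"))
a=cv2.resize(c["color"][140:265,360:430],None,fx=4,fy=4,interpolation=2)
b=cv2.resize(c["color"][175:275,165:265],None,fx=5,fy=5,interpolation=2)
cv2.imwrite("pics/crop1.png",np.hstack([a,b]))
E
```

```text
top
blue px [481. 127.] 563 z 0.093 rect [ 859.7 -551.2] [ 47.1 117.1] 11.45
blue px [315. 163.] 65 z 0.171 rect [732.3 -34.5] [23.6 24.1] 89.16
blue px [391. 185.] 80 z 0.148 rect [ 666.9 -258.2] [17.5 41.2] 13.37
blue px [310. 230.] 2200 z 0.005 rect [557.8 -14.7] [215.  106.5] 3.94
blue px [406. 210.] 112 z 0.225 rect [ 579.  -288.2] [14.5 64.9] 11.81
blue px [479. 243.] 107 z 0.133 rect [ 494.1 -516.2] [62.6 14.4] 1.98
blue px [501. 245.] 141 z 0.051 rect [ 493.9 -607.5] [62.2 24.6] 2.23
blue px [440. 246.] 127 z 0.052 rect [ 493.7 -418.1] [18.5 62.7] 87.71
blue px [410. 246.] 81 z 0.151 rect [ 485.2 -307.2] [11.3 65.5] 13.28
blue px [162. 324.] 2320 z 0.005 rect [263.8 456.3] [215.2 106.8] 8.41
green [511.92307692 142.92307692] 13 [ 0.801  -0.6365  0.11  ]
green [493.4 147. ] 25 [ 0.7892 -0.5796  0.11  ]
green [474.78571429 151.        ] 14 [ 0.7776 -0.5225  0.11  ]
green [452.14285714 155.92857143] 14 [ 0.7633 -0.453   0.11  ]
green [226.70588235 210.52941176] 17 [0.6049 0.2353 0.11  ]
dryertop 4086 [561.8 285.4] [251.7 242.3] 83.84 0.11121365925933335
well/z40 1177 [574.8 365.
[... 818 characters left out ...]
 29 z 0.131 rect [ 684.1 -290.2] [49.2  6.1] 22.86
blue px [232. 284.] 125 z 0.129 rect [ 673.4 -251.2] [54.5 26.6] 20.41
blue px [111. 331.] 524 z 0.09 rect [ 860.  -549.6] [ 43.3 113.4] 12.17
green [400.  289.5] 12 [0.5993 0.2352 0.11  ]
dryertop 3436 [566.7 287.1] [250.  250.1] 83.83 0.11054748369167477
well/z40 884 [533.8 364.4] [ 71.9 162.5] 83.61 0.04095802290848738
well/z40 322 [680.7 275.3] [249.6  21.2] 84.71 0.03995831586301035
well/z40 96 [904.2 451.1] [99.9 62.9] 82.84 0.03529306215219119
knob/high 144 [561.7 222.7] [23.8 78.3] 49.42 0.1521082256049483
knob/high 44 [743.6 -30.9] [23.3 25.1] 17.24 0.15320705808190527
hook 442 [ 646.4 -262.4] [183.5  65.2] 21.32 [0.188 0.221 0.263]
```

View pics/crop1.png

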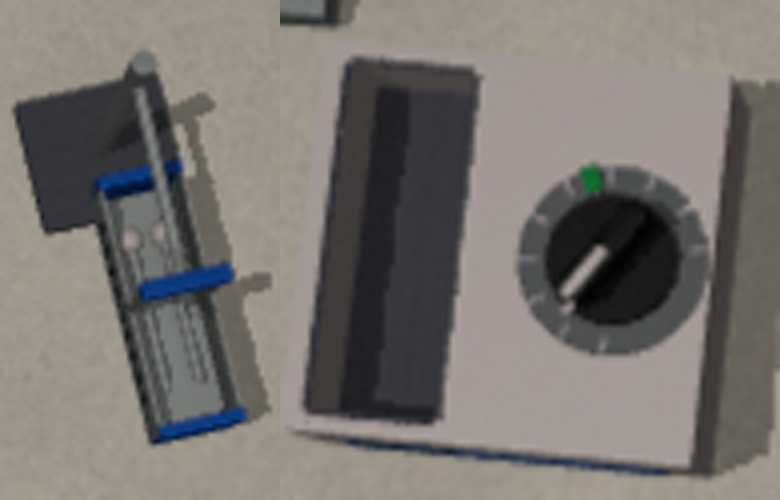

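```bash
cat >> h.py <<'E'
def go(x,y,z,yaw=None):
    "units for a move to TCP x,y,z (m) with tool-y yaw (deg, mod 180, nearest)"
    from cell import ctrl
    s=ctrl.get_state();R=np.asarray(s["orientation"]);p=np.asarray(s["tool_pos"])
    cur=np.degrees(np.arctan2(R[1,1],R[0,1]));r=0
    if yaw is not None: r=-((yaw-cur+90)%180-90)
    print("t",round(s["time"],2),"tcp",p.round(4),"yawy",cur.round(2),"q6",np.round(s["joints"][5],1),"tilt",R[:,2].round(4),"w",round(s["gripper_width"],3),"gf",round(s["gripper_force"],1),"F",np.round(s["contact_force"],1))
    print("  units",np.round(R.T@(np.array([x,y,z])-p)/.2,4),"roll",round(r/30,4))
E
python3 - <<'E'
from h import *
c=dict(np.load("top0.npz"));P=cloud(c);H=hsv(c)
red=((H[...,0]<8)|(H[...,0]>172))&(H[...,1]>150)
for b in blobs(red,40): print("red",b.mean(0).round(),len(b),ray(c,[b.mean(0)],.085).round(3))
# well rim: hole in dryer top
ok=((abs(P[...,2]-.11)<.006)).astype(np.uint8)
sub=np.zeros_like(ok);sub[175:275,160:265]=ok[175:275,160:265]
cs,hi=cv2.findContours(sub,cv2.RETR_CCOMP,cv2.CHAIN_APPROX_NONE)
for k,h in zip(cs,hi[0]):
    if len(k)>60: print("outer" if h[3]<0 else "hole",len(k),*rect(ray(c,k[:,0],.11)))
go(.485,-.307,.25,12)
E
```

```text
red [ 29. 153.] 3096 [[0.801 0.86  0.085]]
red [468. 246.] 936 [[ 0.489 -0.497  0.085]]
red [375. 292.] 299 [[ 0.355 -0.209  0.085]]
outer 356 [561.8 285.5] [251.6 242.3] 83.84
hole 115 [556.1 220. ] [89.7 87.4] 71.94
hole 210 [570.7 359.2] [ 95.7 226.2] 84.43
t 0.1 tcp [ 0.1474 -0.6327  0.2307] yawy -76.89 q6 -2.7 tilt [-2.0e-04  1.1e-03 -1.0e+00] w 0.996 gf 0.0 F [-0.8  0.3  0.1]
  units [ 2.0135 -1.2033 -0.095 ] roll -2.9631
```

{"name": "step_arm", "arguments": {"targets": [{"translation":[0.2,-0.12,-0.1],"roll":-0.3},{"translation":[0.5,-0.3,-0.1],"roll":-0.6},{"translation":[0.8,-0.48,-0.1],"roll":-0.9},{"translation":[1,-0.6,-0.1],"roll":-1},{"translation":[1,-0.6,-0.1],"roll":-1},{"translation":[1,-0.6,-0.1],"roll":-1},{"translation":[1,-0.6,-0.1],"roll":-1},{"translation":[1,-0.6,-0.1],"roll":-1}], "hand": 0.5}}

```text
time: 1.1
tool_pos: [0.3142, -0.4716, 0.2511]
orientation: [[0.731, 0.682, -0.0], [0.682, -0.731, 0.0], [-0.0, -0.0, -1.0]]
contact_force: [-0.2, 0.1, 0.7]
gripper_width: 0.499
gripper_force: 0.0
```

{"name": "step_arm", "arguments": {"targets": [{"translation":[0.2,0,0],"roll":-0.3},{"translation":[0.5,0,0],"roll":-0.6},{"translation":[0.75,0,0],"roll":-0.9},{"translation":[0.94,0,0],"roll":-1},{"translation":[0.94,0,0],"roll":-1},{"translation":[0.94,0,0],"roll":-1},{"translation":[0.94,0,0],"roll":-1},{"translation":[0.94,0,0],"roll":-1}]}}

```text
time: 2.1
tool_pos: [0.4517, -0.3431, 0.2513]
orientation: [[0.292, 0.956, -0.0], [0.956, -0.292, -0.0], [-0.0, -0.0, -1.0]]
contact_force: [0.1, -0.4, 0.2]
gripper_width: 0.499
gripper_force: 0.0
```

```bash
python3 - <<'E'
from h import *
go(.486,-.3075,.25,12)
E
```

```text
t 2.1 tcp [ 0.4517 -0.3431  0.2513] yawy -16.98 q6 -23.3 tilt [-0.e+00 -1.e-04 -1.e+00] w 0.499 gf 0.0 F [ 0.1 -0.4  0.2]
  units [0.2203 0.1123 0.0065] roll -0.966
```

{"name": "step_arm", "arguments": {"targets": [{"translation":[0.1,0.05,0],"roll":-0.3},{"translation":[0.22,0.112,0],"roll":-0.6},{"translation":[0.22,0.112,0],"roll":-0.9},{"translation":[0.22,0.112,0],"roll":-0.966},{"translation":[0.22,0.112,0],"roll":-0.966},{"translation":[0.22,0.112,0],"roll":-0.966},{"translation":[0.22,0.112,0],"roll":-0.966},{"translation":[0.22,0.112,0],"roll":-0.966}]}}

```text
time: 3.1
tool_pos: [0.4864, -0.3069, 0.2513]
orientation: [[-0.209, 0.978, 0.0], [0.978, 0.209, -0.0], [-0.0, 0.0, -1.0]]
contact_force: [0.0, 1.5, 0.4]
gripper_width: 0.5
gripper_force: 0.0
```

```bash
cat >> h.py <<'E'
def wrist(name):
    from cell import ctrl,capture
    s=ctrl.get_state();c=capture("wrist");T=np.eye(4);T[:3,:3]=s["orientation"];T[:3,3]=s["tool_pos"]
    c["T"]=T@np.asarray(c["T_tool_cam"]);cv2.imwrite(f"pics/{name}.png",c["color"]);np.savez(name+".npz",**c);return c
def wray(c,uv,z):
    uv=np.atleast_2d(np.asarray(uv,float));x=(uv[:,0]-c["cx"])/c["fx"];y=(uv[:,1]-c["cy"])/c["fy"];t=np.hypot(x,y)+1e-12
    d=np.c_[np.sin(t)*x/t,np.sin(t)*y/t,np.cos(t)]@c["T"][:3,:3].T;e=c["T"][:3,3]
    return e+d*((z-e[2])/d[:,2])[:,None]
E
python3 - <<'E'
from h import *
c=wrist("w1");H=hsv(c)
print(c["T_tool_cam"],c["fx"],c["cx"],c["cy"])
blue=(H[...,0]>95)&(H[...,0]<130)&(H[...,1]>150)&(H[...,2]>40)
for b in blobs(blue,60): print(b.mean(0).round(),len(b),"z.152",*rect(wray(c,b,.152)),"z.224",*rect(wray(c,b,.224)))
go(.486,-.3075,.122,12)
E
```

```text
[[-1.25671272e-04 -9.50264327e-01 -3.11444527e-01  8.08061825e-02]
 [ 9.99999895e-01 -2.56419361e-04  3.78863337e-04  6.87160713e-04]
 [-4.39880720e-04 -3.11444447e-01  9.50264259e-01 -1.43108388e-01]
 [ 0.00000000e+00  0.00000000e+00  0.00000000e+00  1.00000000e+00]] 371.64829954431775 319.6363844066978 237.44280591303462
[494.   9.] 1319 z.152 [ 563.4 -124.1] [73.8 21.9] 22.5 z.224 [ 535.8 -154.9] [51.9 15.4] 22.5
[320. 232.] 1343 z.152 [ 486.8 -301.8] [ 9.3 71.2] 12.02 z.224 [ 481.9 -279.8] [ 6.5 50.1] 12.02
[542. 231.] 2639 z.152 [ 655.1 -263.8] [44.8 57.2] 12.0 z.224 [ 600.2 -253.1] [31.5 40.2] 12.0
[490. 273.] 3219 z.152 [ 622.5 -310. ] [26.9 95.7] 12.09 z.224 [ 577.3 -285.6] [18.9 67.3] 12.09
[306. 303.] 1825 z.152 [ 488.8 -357.2] [26.6 45.7] 89.22 z.224 [ 483.3 -318.7] [18.7 32.1] 89.22
[590. 398.] 386 z.152 [ 827.7 -429.2] [17.5 85.3] 12.11 z.224 [ 721.5 -369.3] [12.3 60. ] 12.11
[280. 407.] 281 z.152 [ 486.4 -466.8] [33.9 12.1] 7.48 z.224 [ 481.6 -395.8] [23.9  8.5] 7.48
[560. 409.] 121 z.152 [ 785.6 -440.7] [16.1 31.5] 62.1 z.224 [ 691.9 -377.4] [11.3 22.1] 62.1
t 3.15 tcp [ 0.4864 -0.3068  0.2513] yawy 12.06 q6 -47.3 tilt [-0.  0. -1.] w 0.504 gf 0.0 F [ 0.4 -0.6 -0.8]
  units [-0.003  -0.0029  0.6465] roll 0.0019
```

View pics/w1.png

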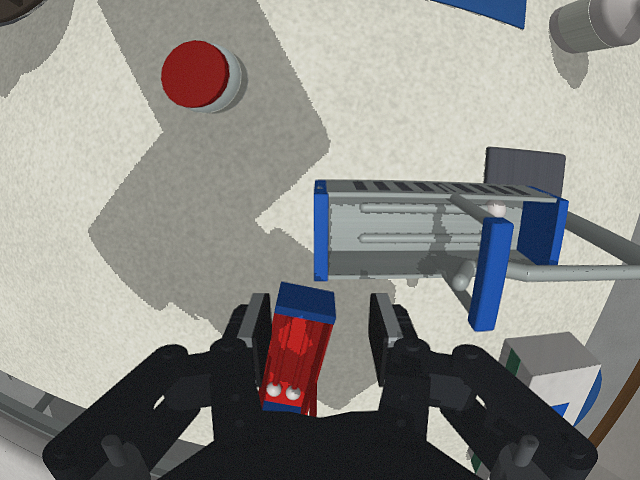

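{"name": "step_arm", "arguments": {"targets": [{"translation":[0,0,0.1],"roll":0},{"translation":[0.005,0,0.25],"roll":0},{"translation":[0.005,0,0.4],"roll":0},{"translation":[0.005,0,0.52],"roll":0},{"translation":[0.005,0,0.6],"roll":0},{"translation":[0.005,0,0.645],"roll":0},{"translation":[0.005,0,0.645],"roll":0},{"translation":[0.005,0,0.645],"roll":0}]}}

```text
time: 4.15
tool_pos: [0.4867, -0.306, 0.123]
orientation: [[-0.209, 0.978, 0.001], [0.978, 0.209, -0.001], [-0.001, 0.001, -1.0]]
contact_force: [-0.2, 0.5, -0.8]
gripper_width: 0.499
gripper_force: 0.0
```

{"name": "step_arm", "arguments": {"targets": [{"translation":[0,0,0],"roll":0},{"translation":[0,0,0],"roll":0},{"translation":[0,0,0],"roll":0},{"translation":[0,0,0],"roll":0},{"translation":[0,0,0],"roll":0},{"translation":[0,0,0],"roll":0},{"translation":[0,0,0],"roll":0},{"translation":[0,0,0],"roll":0}], "hand": 0, "grip_force": 110}}

```text
time: 5.15
tool_pos: [0.4866, -0.3059, 0.1225]
orientation: [[-0.209, 0.978, 0.001], [0.978, 0.209, -0.0], [-0.001, 0.001, -1.0]]
contact_force: [1.9, 0.5, 4.8]
gripper_width: 0.093
gripper_force: 107.8
```

{"name": "step_arm", "arguments": {"targets": [{"translation":[0,0,-0.03],"roll":0},{"translation":[0,0,-0.06],"roll":0},{"translation":[0,0,-0.09],"roll":0},{"translation":[0,0,-0.12],"roll":0},{"translation":[0,0,-0.15],"roll":0},{"translation":[0,0,-0.17],"roll":0},{"translation":[0,0,-0.17],"roll":0},{"translation":[0,0,-0.17],"roll":0}]}}

```text
time: 6.15
tool_pos: [0.4862, -0.3057, 0.1561]
orientation: [[-0.209, 0.978, -0.0], [0.978, 0.209, 0.0], [0.0, -0.0, -1.0]]
contact_force: [-0.4, 0.4, -3.1]
gripper_width: 0.099
gripper_force: 107.6
```

```bash
python3 - <<'E'
from h import *
from cell import capture
c=capture("top");cv2.imwrite("pics/t2.png",c["color"]);P=cloud(c);H=hsv(c)
blue=(H[...,0]>95)&(H[...,0]<130)&(H[...,1]>150)&(H[...,2]>40)
for b in blobs(blue,20):
    q=P[b[:,1],b[:,0]];z=np.nanpercentile(q[:,2],[20,50,80])
    if 380<b[:,0].mean()<425: print(b.mean(0),z.round(3),*rect(ray(c,b,z[1])))
w=wrist("w2")
go(.329,-.339,.156)
E
```

```text
[403.23333333 180.23333333] [0.168 0.184 0.188] [ 671.5 -290.8] [14.6 17.8] 89.09
[391.15942029 183.30434783] [0.155 0.18  0.186] [ 665.4 -254.3] [18.  33.8] 10.6
[403.         209.24285714] [0.255 0.259 0.262] [ 575.8 -276.3] [14.1 44.3] 13.33
t 6.25 tcp [ 0.4862 -0.3057  0.1561] yawy 12.09 q6 -47.3 tilt [-3.e-04  2.e-04 -1.e+00] w 0.098 gf 107.6 F [-0.  -0.1 -2.6]
  units [ 1.700e-03 -8.033e-01  5.000e-04] roll 0.0
```

View pics/w2.png

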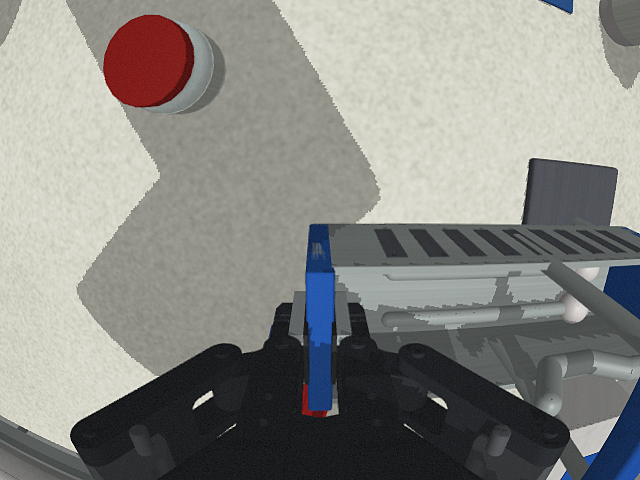

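{"name": "step_arm", "arguments": {"targets": [{"translation":[0,-0.05,0],"roll":0},{"translation":[0,-0.16,0],"roll":0},{"translation":[0,-0.29,0],"roll":0},{"translation":[0,-0.42,0],"roll":0},{"translation":[0,-0.55,0],"roll":0},{"translation":[0,-0.68,0],"roll":0},{"translation":[0,-0.77,0],"roll":0},{"translation":[0,-0.8,0],"roll":0}]}}

```text
time: 7.25
tool_pos: [0.3285, -0.3395, 0.1564]
orientation: [[-0.208, 0.978, -0.0], [0.978, 0.208, 0.0], [0.0, -0.0, -1.0]]
contact_force: [0.1, 0.1, -2.6]
gripper_width: 0.097
gripper_force: 107.6
```

```bash
python3 - <<'E'
from h import *
go(.338,-.336,.21)
go(.463,-.022,.21,4)
E
```

```text
t 7.25 tcp [ 0.3285 -0.3395  0.1564] yawy 12.01 q6 -61.6 tilt [-1.e-04  1.e-04 -1.e+00] w 0.097 gf 107.6 F [ 0.1  0.1 -2.6]
  units [ 0.007   0.0502 -0.2679] roll 0.0
t 7.25 tcp [ 0.3285 -0.3395  0.1564] yawy 12.01 q6 -61.6 tilt [-1.e-04  1.e-04 -1.e+00] w 0.097 gf 107.6 F [ 0.1  0.1 -2.6]
  units [ 1.4125  0.9882 -0.2679] roll 0.2671
```

{"name": "step_arm", "arguments": {"targets": [{"translation":[0,0,-0.07],"roll":0},{"translation":[0,0,-0.18],"roll":0},{"translation":[0.03,0.01,-0.26],"roll":0},{"translation":[0.12,0.08,-0.27],"roll":0},{"translation":[0.26,0.18,-0.27],"roll":0},{"translation":[0.42,0.29,-0.27],"roll":0},{"translation":[0.58,0.4,-0.27],"roll":0},{"translation":[0.7,0.49,-0.27],"roll":0}]}}

```text
time: 8.25
tool_pos: [0.397, -0.1799, 0.211]
orientation: [[-0.21, 0.978, 0.001], [0.978, 0.21, -0.0], [-0.0, 0.0, -1.0]]
contact_force: [0.4, 0.3, -2.2]
gripper_width: 0.1
gripper_force: 107.8
```

{"name": "step_arm", "arguments": {"targets": [{"translation":[0.1,0.07,0],"roll":0.03},{"translation":[0.22,0.15,0],"roll":0.07},{"translation":[0.34,0.24,0],"roll":0.12},{"translation":[0.46,0.32,0],"roll":0.17},{"translation":[0.57,0.4,0],"roll":0.22},{"translation":[0.66,0.46,0],"roll":0.25},{"translation":[0.7,0.49,0],"roll":0.267},{"translation":[0.71,0.497,0],"roll":0.267}]}}

```text
time: 9.25
tool_pos: [0.4639, -0.0217, 0.2105]
orientation: [[-0.072, 0.997, 0.0], [0.997, 0.072, -0.0], [-0.0, 0.0, -1.0]]
contact_force: [0.1, 0.1, -1.4]
gripper_width: 0.097
gripper_force: 107.8
```

```bash
python3 - <<'E'
from h import *
go(.463,-.022,.035,4)
c=wrist("w3")
E
```

```text
t 9.25 tcp [ 0.4639 -0.0217  0.2105] yawy 4.15 q6 -10.6 tilt [ 2.e-04 -0.e+00 -1.e+00] w 0.097 gf 107.8 F [ 0.1  0.1 -1.4]
  units [-0.0012 -0.0046  0.8777] roll 0.005
```

{"name": "step_arm", "arguments": {"targets": [{"translation":[0,0,0.06],"roll":0},{"translation":[0,0,0.18],"roll":0},{"translation":[0,0,0.32],"roll":0},{"translation":[0,0,0.46],"roll":0},{"translation":[0,0,0.6],"roll":0},{"translation":[0,0,0.72],"roll":0},{"translation":[0,0,0.8],"roll":0},{"translation":[0,0,0.84],"roll":0}]}}

```text
time: 10.3
tool_pos: [0.4629, -0.0226, 0.041]
orientation: [[-0.07, 0.998, -0.002], [0.998, 0.07, 0.0], [0.0, -0.002, -1.0]]
contact_force: [-0.2, -0.6, -2.5]
gripper_width: 0.095
gripper_force: 107.9
```

{"name": "step_arm", "arguments": {"targets": [{"translation":[0,0,0.005],"roll":0},{"translation":[0,0,0.01],"roll":0},{"translation":[0,0,0.015],"roll":0},{"translation":[0,0,0.02],"roll":0},{"translation":[0,0,0.025],"roll":0},{"translation":[0,0,0.03],"roll":0},{"translation":[0,0,0.035],"roll":0},{"translation":[0,0,0.037],"roll":0}]}}

```text
time: 11.3
tool_pos: [0.4638, -0.0222, 0.0351]
orientation: [[-0.071, 0.997, 0.0], [0.997, 0.071, -0.0], [-0.0, 0.0, -1.0]]
contact_force: [-3.7, 0.9, 17.8]
gripper_width: 0.094
gripper_force: 110.7
```

```bash
python3 - <<'E'
from h import *
from cell import ctrl,capture
c=capture("top");P=cloud(c);H=hsv(c)
blue=(H[...,0]>95)&(H[...,0]<130)&(H[...,1]>150)&(H[...,2]>40)&(P[...,2]>.03)
for b in blobs(blue,20):
    q=P[b[:,1],b[:,0]];z=np.nanpercentile(q[:,2],[20,50,80])
    if 260<b[:,0].mean()<360: print(b.mean(0),z.round(3),*rect(ray(c,b,z[1])))
go(.463,-.022,.0345,4);print(ctrl.get_state()["wrist_torque"])
E
```

```text
[315.12307692 163.12307692] [0.166 0.171 0.175] [732.3 -34.5] [23.6 24.1] 89.16
[308.3373494  197.72289157] [0.046 0.06  0.066] [650.1 -12.9] [13.7 60.2] 3.96
[312.03703704 223.03703704] [0.134 0.137 0.144] [560.5 -18.7] [62.4 15. ] 89.17
t 11.35 tcp [ 0.4638 -0.0222  0.0352] yawy 4.08 q6 -10.6 tilt [ 1.e-04 -0.e+00 -1.e+00] w 0.094 gf 109.5 F [-3.  -0.   6.5]
  units [ 0.0012 -0.0038  0.0033] roll 0.0027
[-3.21122871e-04  3.46151176e-01  1.49168333e-02]
```

{"name": "step_arm", "arguments": {"targets": [{"translation":[0,0,0],"roll":0},{"translation":[0,0,0],"roll":0},{"translation":[0,0,0],"roll":0},{"translation":[0,0,0],"roll":0},{"translation":[0,0,0],"roll":0},{"translation":[0,0,-0.03],"roll":0},{"translation":[0,0,-0.1],"roll":0},{"translation":[0,0,-0.2],"roll":0}], "hand": 0.45}}

```text
time: 12.35
tool_pos: [0.4636, -0.0222, 0.0759]
orientation: [[-0.071, 0.997, -0.0], [0.997, 0.071, 0.0], [0.0, -0.0, -1.0]]
contact_force: [0.9, 0.4, 0.4]
gripper_width: 0.447
gripper_force: 0.0
```

{"name": "step_arm", "arguments": {"targets": [{"translation":[0,0,-0.1],"roll":0},{"translation":[0,0,-0.25],"roll":0},{"translation":[0,0,-0.45],"roll":0},{"translation":[0,0,-0.65],"roll":0},{"translation":[0,0,-0.85],"roll":0},{"translation":[0,0,-1],"roll":0},{"translation":[0,0,-1],"roll":0},{"translation":[0,0,-1],"roll":0}]}}

```text
time: 13.35
tool_pos: [0.4633, -0.0221, 0.2751]
orientation: [[-0.071, 0.997, 0.0], [0.997, 0.071, -0.0], [-0.0, 0.0, -1.0]]
contact_force: [0.4, 0.5, -0.9]
gripper_width: 0.449
gripper_force: 0.0
```

```bash
python3 - <<'E'
from h import *
from cell import capture
c=capture("top");np.savez("top3.npz",**c);P=cloud(c);H=hsv(c)
blue=(H[...,0]>95)&(H[...,0]<130)&(H[...,1]>150)&(H[...,2]>40)&(P[...,2]>.03)
for b in blobs(blue,20):
    q=P[b[:,1],b[:,0]];z=np.nanpercentile(q[:,2],[20,50,80])
    if 260<b[:,0].mean()<360: print(b.mean(0),z.round(3),*rect(ray(c,b,z[1])))
# camera centre over (0.56,0.29): tool +x is +y world -> tcp y .29-.08-ish
go(.56,.20,.40,0)
E
```

```text
[315.12307692 163.12307692] [0.168 0.171 0.175] [732.3 -34.5] [23.6 24.1] 89.16
[308.5060241  197.69879518] [0.049 0.062 0.068] [649.5 -13. ] [13.7 60.1] 3.96
t 13.4 tcp [ 0.4631 -0.0221  0.2746] yawy 4.08 q6 -10.6 tilt [-8.e-04  1.e-04 -1.e+00] w 0.447 gf 0.0 F [-0.1  0.7 -0.6]
  units [ 1.0733  0.5617 -0.6274] roll 0.1361
```

{"name": "step_arm", "arguments": {"targets": [{"translation":[0.1,0.06,-0.15],"roll":0},{"translation":[0.3,0.17,-0.3],"roll":0.03},{"translation":[0.52,0.3,-0.45],"roll":0.07},{"translation":[0.74,0.42,-0.6],"roll":0.1},{"translation":[0.92,0.52,-0.6],"roll":0.136},{"translation":[1,0.56,-0.6],"roll":0.136},{"translation":[1,0.56,-0.6],"roll":0.136},{"translation":[1,0.56,-0.6],"roll":0.136}]}}

```text
time: 14.4
tool_pos: [0.5607, 0.1843, 0.3943]
orientation: [[0.0, 1.0, -0.001], [1.0, -0.0, -0.001], [-0.001, -0.001, -1.0]]
contact_force: [0.0, -0.3, 0.2]
gripper_width: 0.45
gripper_force: 0.0
```

```bash
python3 - <<'E'
from h import *
from cell import capture
c=wrist("w4");go(.56,.2,.4,0)
c=capture("top");np.savez("top4.npz",**c)
E
```

```text
t 14.45 tcp [0.5608 0.1842 0.3946] yawy -0.04 q6 15.3 tilt [-9.e-04 -5.e-04 -1.e+00] w 0.451 gf 0.0 F [ 0.3 -0.2 -1. ]
  units [ 0.0791 -0.0039 -0.0273] roll -0.0013
```

View pics/w4.png

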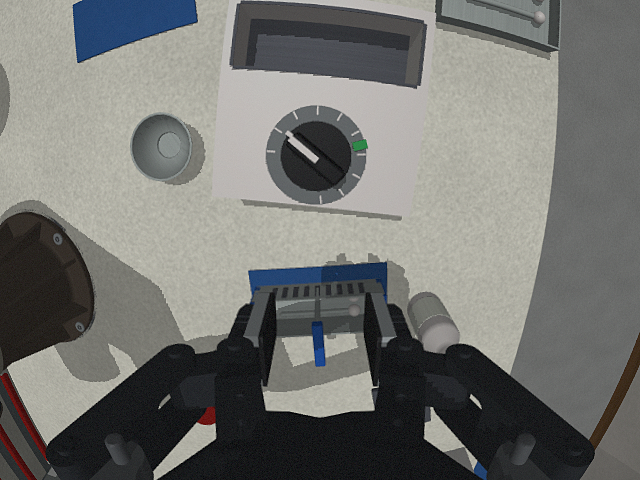

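```bash
cat > m.py <<'E'
from h import *
import sys
c=dict(np.load(sys.argv[1]+".npz"));H=hsv(c);V=H[...,2]
G=np.stack(np.meshgrid(np.arange(640),np.arange(480)),-1).reshape(-1,2)
Q=wray(c,G,.11).reshape(480,640,3)
near=(np.hypot(Q[...,0]-.566,Q[...,1]-.288)<.18)
print("V top",np.median(V[120:140,230:250]))
dark=(V<140)&near
for b in blobs(dark,400):
    q=wray(c,b,.11);print("dark",b.mean(0).round(),len(b),*rect(q),b.min(0),b.max(0))
g=(H[...,0]>45)&(H[...,0]<85)&(H[...,1]>100)&near
# dial: union of dark blob near knob -> ellipse on plane
for b in blobs(dark,400):
    q=wray(c,b,.11)
    if abs(q[:,:2].mean(0)-[.556,.22]).max()<.03:
        hull=cv2.convexHull((q[:,:2]*1000).astype(np.float32));e=cv2.fitEllipse(hull);print("dial",e);ax=np.array(e[0])/1000
b=max(blobs(g,8),key=len);gm=wray(c,b,.111)[:,:2].mean(0);print("green",gm.round(4),len(b),"dist",np.hypot(*(gm-ax)).round(4),"dir",np.degrees(np.arctan2(*(gm-ax)[::-1])).round(2))
w=(V>170)&(H[...,1]<60)&(np.hypot(Q[...,0]-ax[0],Q[...,1]-ax[1])<.05)
for b in blobs(w,15):
    q=wray(c,b,.153);print("white",b.mean(0).round(),len(b),q.mean(0).round(4),*rect(q),"dir",np.degrees(np.arctan2(*(q[:,:2].mean(0)-ax)[::-1])).round(2))
k=(V<45)&(np.hypot(Q[...,0]-ax[0],Q[...,1]-ax[1])<.06)
for b in blobs(k,200):
    q=wray(c,b,.119);e=cv2.fitEllipse(cv2.convexHull((q[:,:2]*1000).astype(np.float32)));print("skirt",e)
E
python3 m.py w4
```

```text
V top 190.0
dark [328.  42.] 13401 [570.9 358.1] [ 86.1 221.1] 83.81 [229   0] [426  88]
dark [316. 155.] 7426 [556.5 224. ] [115.1 115.7] 44.28 [266 105] [367 204]
dark [190. 147.] 1008 [408.3 241.6] [30.6 77.7] 16.28 [173 117] [205 177]
dark [321. 210.] 743 [563.1 159.2] [  7.4 193.6] 83.81 [241 199] [401 220]
dial ((556.7107543945312, 224.14125061035156), (115.55738830566406, 116.62525939941406), 91.17869567871094)
green [0.6065 0.2366] 125 dist 0.0513 dir 14.02
white [301. 147.] 240 [0.5422 0.2367 0.153 ] [541.3 237.3] [ 7.7 42.6] 46.74 dir 139.12
skirt ((556.4189453125, 224.13796997070312), (78.24830627441406, 78.35794830322266), 114.99351501464844)
```

```bash
python3 - <<'E'
from h import *
c=dict(np.load("w4.npz"));H=hsv(c)
blue=(H[...,0]>95)&(H[...,0]<130)&(H[...,1]>150)&(H[...,2]>40)
for b in blobs(blue,60): print(b.mean(0).round(),len(b),b.min(0),b.max(0),"z.136",*rect(wray(c,b,.136)))
c=dict(np.load("top0.npz"));V=hsv(c)[...,2]
d=V<140;m=np.zeros_like(d);m[175:275,165:262]=d[175:275,165:262]
for b in blobs(m,300): print("top dark",len(b),b.min(0),b.max(0),*rect(ray(c,b,.11)))
c=dict(np.load("top4.npz"));P=cloud(c);H=hsv(c)
blue=(H[...,0]>95)&(H[...,0]<130)&(H[...,1]>150)&(H[...,2]>40)
for b in blobs(blue,20):
    z=np.nanmedian(P[b[:,1],b[:,0],2])
    if 270<b[:,0].mean()<350:print("t4",b.mean(0).round(),len(b),z,*rect(ray(c,b,z)))
go(.5585,-.0185,.25,4)
E
```

```text
[125.  22.] 5007 [73  0] [196  62] z.136 [339.5 411. ] [164.4  81.4] 8.08
[319. 275.] 2137 [249 262] [386 300] z.136 [559.1  72.7] [164.   50.7] 3.64
[318. 343.] 444 [312 321] [324 365] z.136 [559.  -11.7] [13.2 70.5] 3.82
[480. 471.] 145 [474 461] [486 479] z.136 [ 869.9 -339.8] [20.3 80.7] 37.13
top dark 2059 [169 186] [205 259] [570.2 355.7] [ 86.5 222. ] 83.79
top dark 2262 [167 190] [261 270] [545.5 272.8] [283.  243.5] 89.85
t4 [315. 163.] 65 0.16987139750049352 [732.7 -34.5] [23.6 24.1] 89.16
t4 [308. 230.] 1114 0.007471254131390714 [558.6 -14.1] [217.1 105.8] 3.7
t 14.5 tcp [0.5609 0.1842 0.3948] yawy -0.05 q6 15.3 tilt [-4.e-04 -3.e-04 -1.e+00] w 0.451 gf 0.0 F [-0.2 -0.9  0.3]
  units [-1.0132 -0.0109  0.7243] roll -0.1351
```

{"name": "step_arm", "arguments": {"targets": [{"translation":[-0.1,0,0],"roll":0},{"translation":[-0.3,0,0.1],"roll":-0.03},{"translation":[-0.55,0,0.2],"roll":-0.07},{"translation":[-0.8,0,0.3],"roll":-0.1},{"translation":[-0.95,-0.01,0.4],"roll":-0.135},{"translation":[-1,-0.01,0.45],"roll":-0.135},{"translation":[-1,-0.01,0.45],"roll":-0.135},{"translation":[-1,-0.01,0.45],"roll":-0.135}]}}

```text
time: 15.5
tool_pos: [0.5596, -0.0141, 0.3057]
orientation: [[-0.071, 0.997, 0.001], [0.997, 0.071, 0.0], [0.0, 0.001, -1.0]]
contact_force: [0.3, 0.6, -0.2]
gripper_width: 0.451
gripper_force: 0.0
```

{"name": "step_arm", "arguments": {"targets": [{"translation":[-0.1,0,0],"roll":0},{"translation":[-0.2,0,0],"roll":0},{"translation":[-0.3,0,0],"roll":0},{"translation":[-0.35,0,0],"roll":0},{"translation":[-0.35,0,0],"roll":0},{"translation":[-0.35,0,0],"roll":0},{"translation":[-0.35,0,0],"roll":0},{"translation":[-0.35,0,0],"roll":0}]}}

```text
time: 16.5
tool_pos: [0.5642, -0.0841, 0.3049]
orientation: [[-0.071, 0.997, 0.0], [0.997, 0.071, 0.0], [0.0, 0.0, -1.0]]
contact_force: [0.9, 0.1, 0.6]
gripper_width: 0.45
gripper_force: 0.0
```

```bash
python3 - <<'E'
from h import *
c=wrist("w5");H=hsv(c)
blue=(H[...,0]>95)&(H[...,0]<130)&(H[...,1]>150)&(H[...,2]>40)
for b in blobs(blue,60): print(b.mean(0).round(),len(b),b.min(0),b.max(0),"z.136",*rect(wray(c,b,.136)),"z.064",*rect(wray(c,b,.064)))
go(.5585,-.0165,.18,4)
E
```

```text
[319. 122.] 8075 [223  82] [415 173] z.136 [558.9  -9.9] [161.9  77.2] 3.68 z.064 [558.9 -11.4] [199.2  95. ] 3.68
[522. 180.] 860 [505 164] [538 196] z.136 [751.9 -35.6] [29.7 38.3] 86.39 z.064 [796.4 -43.1] [36.5 47.1] 86.39
[551. 394.] 1191 [524 376] [571 421] z.136 [ 898.5 -305.9] [ 36.5 149.7] 54.64 z.064 [ 976.8 -375.8] [ 45.  184.2] 54.64
[272. 402.] 262 [263 394] [281 411] z.136 [ 526.8 -305.1] [20.2 26. ] 0.8 z.064 [ 519.4 -374.7] [24.9 32. ] 0.8
[476. 469.] 194 [463 462] [485 478] z.136 [ 825.6 -448.2] [20.3 61.7] 47.58 z.064 [ 887.1 -550.8] [25.  75.9] 47.58
t 16.55 tcp [ 0.5642 -0.0842  0.3049] yawy 4.08 q6 -15.6 tilt [-0.  0. -1.] w 0.453 gf 0.0 F [0.1 0.4 0. ]
  units [ 0.3397 -0.0044  0.6246] roll 0.0025
```

```bash
cat > zb.py <<'E'
from h import *
import sys
c=dict(np.load(sys.argv[1]+".npz"));H=hsv(c)
v,u=np.mgrid[:480,:640];x=(u-c["cx"])/c["fx"];y=(v-c["cy"])/c["fy"];t=np.hypot(x,y)+1e-9;Z=c["depth"]
P=np.stack([np.tan(t)*x/t*Z,np.tan(t)*y/t*Z,Z],-1)@c["T"][:3,:3].T+c["T"][:3,3]
blue=(H[...,0]>95)&(H[...,0]<130)&(H[...,1]>150)&(H[...,2]>40)&(Z>0)&(np.hypot(P[...,0]-.56,P[...,1])<.2)
for lo,hi in((.129,.145),(.058,.07)):
    for b in blobs(blue&(P[...,2]>lo)&(P[...,2]<hi),60): z=np.median(P[b[:,1],b[:,0],2]);print(lo,b.mean(0).round(),len(b),z.round(4),*rect(wray(c,b,z)))
E
python3 zb.py w5
```

```text
0.129 [319. 135.] 1255 0.1364 [559.1 -15.9] [14.3 64.9] 4.03
0.058 [229. 134.] 586 0.0643 [466.  -22.9] [11.6 63.4] 4.5
0.058 [409. 134.] 586 0.0644 [653.   -9.6] [10.9 63.4] 3.62
```

{"name": "step_arm", "arguments": {"targets": [{"translation":[0.12,0,0.1],"roll":0},{"translation":[0.27,-0.002,0.2],"roll":0},{"translation":[0.34,-0.002,0.3],"roll":0},{"translation":[0.34,-0.002,0.4],"roll":0},{"translation":[0.34,-0.002,0.5],"roll":0},{"translation":[0.34,-0.002,0.6],"roll":0},{"translation":[0.34,-0.002,0.65],"roll":0},{"translation":[0.34,-0.002,0.65],"roll":0}]}}

```text
time: 17.55
tool_pos: [0.5587, -0.0167, 0.1746]
orientation: [[-0.071, 0.997, -0.001], [0.997, 0.071, 0.0], [0.0, -0.001, -1.0]]
contact_force: [-0.5, -0.6, -0.9]
gripper_width: 0.453
gripper_force: 0.0
```

{"name": "step_arm", "arguments": {"targets": [{"translation":[0,0,0.06],"roll":0},{"translation":[0,0,0.13],"roll":0},{"translation":[0,0,0.2],"roll":0},{"translation":[0,0,0.27],"roll":0},{"translation":[0,0,0.31],"roll":0},{"translation":[0,0,0.325],"roll":0},{"translation":[0,0,0.325],"roll":0},{"translation":[0,0,0.325],"roll":0}]}}

```text
time: 18.55
tool_pos: [0.5593, -0.0168, 0.1103]
orientation: [[-0.071, 0.998, 0.001], [0.998, 0.071, -0.0], [-0.0, 0.001, -1.0]]
contact_force: [0.3, -1.3, -0.5]
gripper_width: 0.454
gripper_force: 0.0
```

{"name": "step_arm", "arguments": {"targets": [{"translation":[0,0,0],"roll":0},{"translation":[0,0,0],"roll":0},{"translation":[0,0,0],"roll":0},{"translation":[0,0,0],"roll":0},{"translation":[0,0,0],"roll":0},{"translation":[0,0,0],"roll":0},{"translation":[0,0,0],"roll":0},{"translation":[0,0,0],"roll":0}], "hand": 0, "grip_force": 90}}

```text
time: 19.55
tool_pos: [0.5591, -0.0168, 0.1103]
orientation: [[-0.071, 0.998, 0.0], [0.998, 0.071, -0.0], [-0.0, 0.0, -1.0]]
contact_force: [-1.4, 0.2, 5.8]
gripper_width: 0.147
gripper_force: 88.1
```

```bash
python3 - <<'E'
from h import *
go(.559,-.0165,.31,4)
go(.5709,.3576,.31,-6.2)
E
```

```text
t 19.55 tcp [ 0.5591 -0.0168  0.1103] yawy 4.05 q6 -8.9 tilt [ 4.e-04 -0.e+00 -1.e+00] w 0.147 gf 88.1 F [-1.4  0.2  5.8]
  units [ 1.300e-03 -2.000e-04 -9.986e-01] roll 0.0016
t 19.55 tcp [ 0.5591 -0.0168  0.1103] yawy 4.05 q6 -8.9 tilt [ 4.e-04 -0.e+00 -1.e+00] w 0.147 gf 88.1 F [-1.4  0.2  5.8]
  units [ 1.8629  0.1912 -0.9987] roll 0.3416
```

{"name": "step_arm", "arguments": {"targets": [{"translation":[0,0,-0.04],"roll":0},{"translation":[0,0,-0.14],"roll":0},{"translation":[0,0,-0.3],"roll":0},{"translation":[0,0,-0.48],"roll":0},{"translation":[0,0,-0.66],"roll":0},{"translation":[0,0,-0.83],"roll":0},{"translation":[0,0,-0.95],"roll":0},{"translation":[0,0,-1],"roll":0}]}}

```text
time: 20.55
tool_pos: [0.5593, -0.0167, 0.3115]
orientation: [[-0.071, 0.997, 0.002], [0.997, 0.071, -0.0], [-0.0, 0.002, -1.0]]
contact_force: [-0.3, 0.5, -2.1]
gripper_width: 0.143
gripper_force: 88.0
```

{"name": "step_arm", "arguments": {"targets": [{"translation":[0.05,0.01,0],"roll":0},{"translation":[0.15,0.02,0],"roll":0.03},{"translation":[0.29,0.03,0],"roll":0.07},{"translation":[0.44,0.05,0],"roll":0.12},{"translation":[0.59,0.06,0],"roll":0.17},{"translation":[0.74,0.08,0],"roll":0.22},{"translation":[0.86,0.09,0],"roll":0.27},{"translation":[0.92,0.1,0],"roll":0.3}]}}

```text
time: 21.55
tool_pos: [0.5652, 0.1697, 0.3085]
orientation: [[0.086, 0.996, -0.002], [0.996, -0.086, -0.0], [-0.0, -0.002, -1.0]]
contact_force: [0.4, -0.9, -2.4]
gripper_width: 0.146
gripper_force: 88.0
```

```bash
python3 - <<'E'
from h import *
go(.5703,.3575,.31,-6.2)
E
```

```text
t 21.55 tcp [0.5652 0.1697 0.3085] yawy -4.92 q6 18.7 tilt [-2.1e-03 -3.0e-04 -1.0e+00] w 0.146 gf 88.0 F [ 0.4 -0.9 -2.4]
  units [ 0.9377 -0.0552 -0.0077] roll 0.0428
```

{"name": "step_arm", "arguments": {"targets": [{"translation":[0.05,0,0],"roll":0},{"translation":[0.18,-0.01,0],"roll":0.02},{"translation":[0.35,-0.02,0],"roll":0.04},{"translation":[0.53,-0.03,0],"roll":0.043},{"translation":[0.7,-0.04,0],"roll":0.043},{"translation":[0.85,-0.05,0],"roll":0.043},{"translation":[0.93,-0.055,0],"roll":0.043},{"translation":[0.938,-0.055,0],"roll":0.043}]}}

```text
time: 22.55
tool_pos: [0.5711, 0.3562, 0.3095]
orientation: [[0.108, 0.994, -0.0], [0.994, -0.108, -0.0], [-0.0, -0.0, -1.0]]
contact_force: [-0.0, -0.2, -2.7]
gripper_width: 0.147
gripper_force: 87.9
```

```bash
python3 - <<'E'
from h import *
from cell import capture
c=capture("top");np.savez("t6.npz",**c)
w=wrist("w6")
go(.5703,.3575,.225,-6.2)
a=cv2.resize(c["color"][160:290,130:270],None,fx=4,fy=4,interpolation=2);cv2.imwrite("pics/t6.png",a)
P=cloud(c);H=hsv(c)
blue=(H[...,0]>95)&(H[...,0]<130)&(H[...,1]>120)&(H[...,2]>30)&(P[...,1]>.25)&(P[...,2]>.1)
for b in blobs(blue,10): z=np.nanmedian(P[b[:,1],b[:,0],2]);print(b.mean(0).round(),len(b),z.round(3),*rect(ray(c,b,z)))
E
```

```text
t 22.65 tcp [0.5713 0.3552 0.3097] yawy -6.25 q6 35.6 tilt [-3.e-04 -5.e-04 -1.e+00] w 0.144 gf 87.9 F [ 0.2 -0.6 -2.1]
  units [ 0.011  -0.0059  0.4236] roll -0.0015
[180. 182.] 142 0.261 [659.1 340.4] [71.8 18.9] 81.89
```

View pics/w6.png

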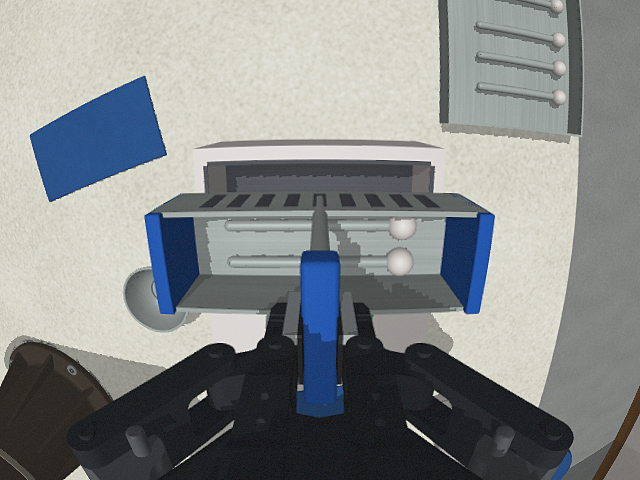

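```bash
python3 - <<'E'
from h import *
c=dict(np.load("w6.npz"))
g=cv2.cvtColor(c["color"],cv2.COLOR_BGR2GRAY)
cv2.imwrite("pics/w6c.png",cv2.resize(c["color"][130:320,130:510],None,fx=2,fy=2,interpolation=2))
for u in(250,320,390): print("col",u,[int(x) for x in g[136:190,u]])
for v in(170,178): print("row",v,[int(x) for x in g[v,195:215]],[int(x) for x in g[v,425:448]])
E
```

```text
col 250 [212, 211, 212, 207, 167, 117, 121, 126, 120, 122, 173, 232, 225, 223, 223, 225, 223, 223, 222, 223, 222, 222, 226, 238, 140, 89, 85, 88, 76, 66, 61, 65, 62, 66, 64, 66, 67, 64, 67, 67, 71, 96, 91, 92, 88, 88, 92, 84, 87, 91, 93, 93, 91, 92]
col 320 [216, 217, 214, 166, 115, 126, 124, 119, 126, 181, 232, 224, 223, 223, 222, 222, 222, 223, 222, 223, 223, 224, 236, 151, 90, 87, 92, 80, 67, 64, 67, 66, 68, 69, 67, 70, 67, 70, 68, 61, 91, 98, 100, 93, 91, 92, 92, 92, 92, 95, 93, 92, 95, 90]
col 390 [217, 219, 220, 216, 171, 113, 121, 123, 120, 131, 190, 227, 220, 219, 219, 220, 220, 220, 219, 219, 219, 219, 222, 239, 104, 79, 87, 87, 75, 65, 58, 63, 65, 62, 64, 66, 66, 62, 61, 63, 66, 88, 90, 93, 90, 89, 86, 84, 85, 86, 90, 87, 87, 89]
row 170 [220, 221, 219, 219, 220, 221, 223, 233, 157, 80, 90, 89, 75, 99, 95, 96, 94, 93, 93, 97] [109, 110, 109, 109, 108, 90, 83, 84, 77, 160, 220, 223, 217, 215, 217, 219, 214, 217, 218, 210, 211, 215, 218]
row 178 [220, 221, 220, 220, 221, 220, 220, 228, 206, 100, 83, 89, 86, 85, 96, 93, 95, 98, 94, 90] [106, 107, 111, 110, 104, 82, 85, 81, 102, 184, 227, 218, 217, 218, 216, 217, 216, 217, 214, 208, 210, 212, 212]
```

View pics/w6c.png

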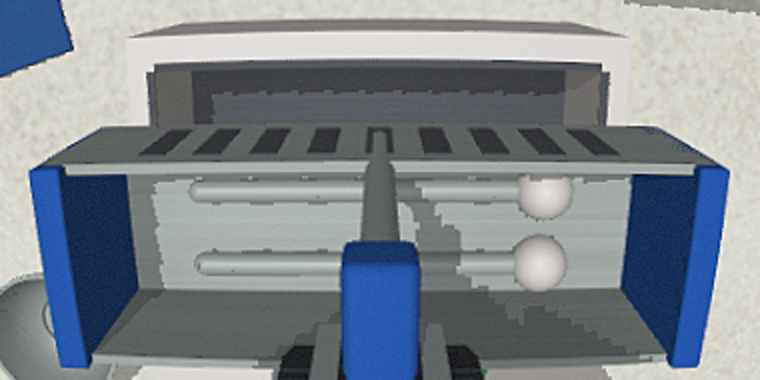

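```bash
python3 - <<'E'
from h import *
c=dict(np.load("w6.npz"))
T=c["T"]@np.linalg.inv(c["T_tool_cam"])
def tool(uv,z): 
    p=wray(c,uv,z);return ((p-T[:3,3])@T[:3,:3]*1000)[:,:2].round(1)
print("rim far",tool([[250,160],[320,159.3],[390,159.8]],.11))
print("rim sides",tool([[203.3,170],[203.5,178],[434,170],[433.7,178]],.11))
H=hsv(c)
b=(H[...,0]>95)&(H[...,0]<130)&(H[...,1]>190)&(H[...,2]>150)
for q in blobs(b,100):
    p=tool(q,.2634);print(q.min(0),q.max(0),len(q),p.min(0),p.max(0),p.mean(0))
E
```

```text
rim far [[ 44.6 -64.3]
 [ 44.4   0.9]
 [ 44.8  66.1]]
rim sides [[  36.5 -110.6]
 [  28.8 -110.9]
 [  36.4  109.7]
 [  28.7  109.9]]
[145 215] [172 313] 1279 [-30.7 -99.3] [ 32.4 -90.2] [  2.39898358 -94.69976544]
[466 215] [494 313] 1305 [-30.3  90.5] [32.3 99.7] [ 2.67195402 95.01578544]
[302 263] [337 340] 2449 [-46.5  -9.9] [ 4.2 10.3] [-18.10469579   0.56173949]
```

{"name": "step_arm", "arguments": {"targets": [{"translation":[0.004,-0.002,0.03],"roll":0},{"translation":[0.004,-0.002,0.1],"roll":0},{"translation":[0.004,-0.002,0.18],"roll":0},{"translation":[0.004,-0.002,0.27],"roll":0},{"translation":[0.004,-0.002,0.35],"roll":0},{"translation":[0.004,-0.002,0.4],"roll":0},{"translation":[0.004,-0.002,0.43],"roll":0},{"translation":[0.004,-0.002,0.44],"roll":0}]}}

```text
time: 23.65
tool_pos: [0.5709, 0.357, 0.2218]
orientation: [[0.109, 0.994, 0.0], [0.994, -0.109, 0.0], [0.0, 0.0, -1.0]]
contact_force: [0.1, -0.1, -1.9]
gripper_width: 0.145
gripper_force: 87.9
```

{"name": "step_arm", "arguments": {"targets": [{"translation":[0,0,0.02],"roll":0},{"translation":[0,0,0.04],"roll":0},{"translation":[0,0,0.06],"roll":0},{"translation":[0,0,0.08],"roll":0},{"translation":[0,0,0.1],"roll":0},{"translation":[0,0,0.12],"roll":0},{"translation":[0,0,0.13],"roll":0},{"translation":[0,0,0.13],"roll":0}]}}

```text
time: 24.65
tool_pos: [0.5708, 0.3568, 0.1957]
orientation: [[0.109, 0.994, -0.0], [0.994, -0.109, -0.0], [-0.0, -0.0, -1.0]]
contact_force: [-0.5, -0.3, -3.2]
gripper_width: 0.147
gripper_force: 87.9
```

```bash
python3 - <<'E'
from h import *
go(.5708,.3562,.1463,-6.2)
E
```

```text
t 24.65 tcp [0.5708 0.3568 0.1957] yawy -6.24 q6 35.7 tilt [-2.e-04 -1.e-04 -1.e+00] w 0.147 gf 87.9 F [-0.5 -0.3 -3.2]
  units [-0.0032  0.0003  0.2472] roll -0.0014
```

Bottom is now about 20 mm inside the well with no contact. Lower on.

{"name": "step_arm", "arguments": {"targets": [{"translation":[0,0,0.03],"roll":0},{"translation":[0,0,0.06],"roll":0},{"translation":[0,0,0.09],"roll":0},{"translation":[0,0,0.12],"roll":0},{"translation":[0,0,0.15],"roll":0},{"translation":[0,0,0.18],"roll":0},{"translation":[0,0,0.2],"roll":0},{"translation":[0,0,0.21],"roll":0}]}}

```text
time: 25.65
tool_pos: [0.5708, 0.3569, 0.1536]
orientation: [[0.109, 0.994, -0.0], [0.994, -0.109, -0.0], [-0.0, -0.0, -1.0]]
contact_force: [-0.6, 0.3, -2.5]
gripper_width: 0.145
gripper_force: 88.0
```

{"name": "step_arm", "arguments": {"targets": [{"translation":[0,0,0.005],"roll":0},{"translation":[0,0,0.01],"roll":0},{"translation":[0,0,0.015],"roll":0},{"translation":[0,0,0.02],"roll":0},{"translation":[0,0,0.025],"roll":0},{"translation":[0,0,0.03],"roll":0},{"translation":[0,0,0.035],"roll":0},{"translation":[0,0,0.038],"roll":0}]}}

```text
time: 26.65
tool_pos: [0.5708, 0.3569, 0.1463]
orientation: [[0.109, 0.994, -0.0], [0.994, -0.109, -0.0], [-0.0, -0.0, -1.0]]
contact_force: [-1.6, -0.5, 5.4]
gripper_width: 0.145
gripper_force: 89.1
```

```bash
python3 - <<'E'
from h import *
go(.5708,.3562,.1463,-6.2)
E
```

```text
t 26.65 tcp [0.5708 0.3569 0.1463] yawy -6.24 q6 35.7 tilt [-2.e-04 -0.e+00 -1.e+00] w 0.145 gf 89.1 F [-1.6 -0.5  5.4]
  units [-0.0034  0.0003 -0.    ] roll -0.0014
```

{"name": "step_arm", "arguments": {"targets": [{"translation":[0,0,0],"roll":0},{"translation":[0,0,0],"roll":0},{"translation":[0,0,0],"roll":0},{"translation":[0,0,0],"roll":0},{"translation":[0,0,0],"roll":0},{"translation":[0,0,-0.05],"roll":0},{"translation":[0,0,-0.13],"roll":0},{"translation":[0,0,-0.22],"roll":0}], "hand": 0.45}}

```text
time: 27.65
tool_pos: [0.5711, 0.357, 0.1919]
orientation: [[0.109, 0.994, 0.001], [0.994, -0.109, 0.0], [0.0, 0.001, -1.0]]
contact_force: [-0.6, 0.7, 0.2]
gripper_width: 0.449
gripper_force: 0.0
```

```bash
python3 - <<'E'
from h import *
ax=[.5565,.2241]
# look: knob ahead of the tool along +x tool (=+y world) by ~70 mm
go(.5565,.2241,.30,-6.2)
go(.5640,.154,.30,-6.2)
E
```

```text
t 27.65 tcp [0.5711 0.357  0.1919] yawy -6.24 q6 35.7 tilt [ 6.e-04  3.e-04 -1.e+00] w 0.449 gf 0.0 F [-0.6  0.7  0.2]
  units [-6.682e-01  1.000e-04 -5.406e-01] roll -0.0013
t 27.65 tcp [0.5711 0.357  0.1919] yawy -6.24 q6 35.7 tilt [ 6.e-04  3.e-04 -1.e+00] w 0.449 gf 0.0 F [-0.6  0.7  0.2]
  units [-1.0126  0.0755 -0.5407] roll -0.0013
```

{"name": "step_arm", "arguments": {"targets": [{"translation":[0,0,-0.2],"roll":0},{"translation":[-0.1,0.01,-0.4],"roll":0},{"translation":[-0.35,0.03,-0.54],"roll":0},{"translation":[-0.6,0.05,-0.54],"roll":0},{"translation":[-0.85,0.065,-0.54],"roll":0},{"translation":[-1,0.075,-0.54],"roll":0},{"translation":[-1,0.075,-0.54],"roll":0},{"translation":[-1,0.075,-0.54],"roll":0}]}}

```text
time: 28.65
tool_pos: [0.5643, 0.1569, 0.2993]
orientation: [[0.109, 0.994, 0.001], [0.994, -0.109, 0.001], [0.001, 0.001, -1.0]]
contact_force: [-0.0, 0.2, 0.1]
gripper_width: 0.451
gripper_force: 0.0
```

```bash
python3 - <<'E'
from h import *
c=wrist("w7");go(.5565,.2241,.30,47)
E
python3 m.py w7
python3 - <<'E'
from h import *
from cell import capture
c=capture("top");P=cloud(c);H=hsv(c)
blue=(H[...,0]>95)&(H[...,0]<130)&(H[...,1]>120)&(H[...,2]>30)&(P[...,1]>.2)&(P[...,2]>.06)
for b in blobs(blue,10): z=np.nanmedian(P[b[:,1],b[:,0],2]);print("basket top",b.mean(0).round(),len(b),z.round(3),*rect(ray(c,b,z)))
E
```

```text
t 28.7 tcp [0.5643 0.1572 0.299 ] yawy -6.22 q6 18.8 tilt [ 8.e-04  4.e-04 -1.e+00] w 0.451 gf 0.0 F [ 1.   0.7 -1. ]
  units [ 0.3283 -0.0747 -0.0051] roll -1.7739
V top 138.5
dark [297.  20.] 5857 [567.5 331.8] [ 52. 221.] 82.57 [181   0] [424  46]
dark [302. 137.] 12123 [556.3 224.1] [115.7 115.8] 44.27 [237  73] [367 201]
dark [140. 139.] 680 [403. 245.] [20.9 65.3] 16.06 [123 114] [153 174]
dark [161. 157.] 1130 [420.6 227.4] [69.4 29.2] 86.34 [143 121] [174 191]
dark [321. 206.] 1285 [565.8 158.8] [  7.5 184.1] 84.13 [222 203] [418 211]
dial ((556.4915771484375, 224.05909729003906), (115.91455078125, 116.54844665527344), 103.92973327636719)
green [0.6064 0.2369] 207 dist 0.0515 dir 14.4
white [280. 127.] 428 [0.543  0.2357 0.153 ] [542.5 236.1] [ 7.3 40. ] 47.69 dir 139.17
skirt ((556.364501953125, 223.80836486816406), (77.09536743164062, 78.68336486816406), 76.04039764404297)
basket top [178. 219.] 67 0.173 [569.8 367.5] [35.6 14.7] 89.15
basket top [181. 254.] 56 0.1 [476.  374.8] [43.7 11.6] 81.12
```

View pics/w7.png

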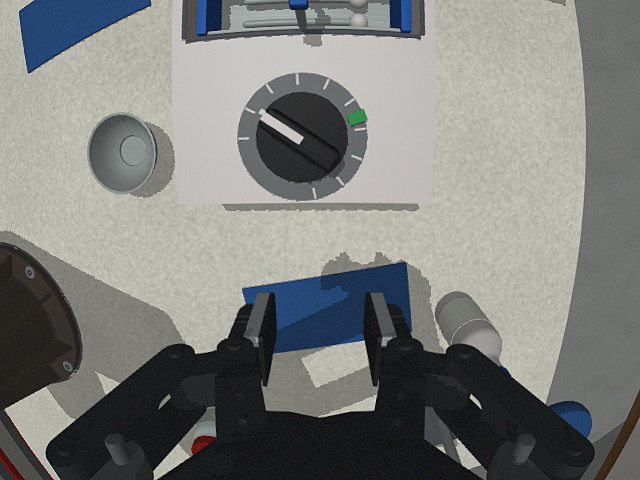

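{"name": "step_arm", "arguments": {"targets": [{"translation":[0.1,-0.02,0],"roll":-0.3},{"translation":[0.25,-0.05,0],"roll":-0.6},{"translation":[0.326,-0.075,0],"roll":-0.9},{"translation":[0.326,-0.075,0],"roll":-1},{"translation":[0.326,-0.075,0],"roll":-1},{"translation":[0.326,-0.075,0],"roll":-1},{"translation":[0.326,-0.075,0],"roll":-1},{"translation":[0.326,-0.075,0],"roll":-1}]}}

```text
time: 29.75
tool_pos: [0.5563, 0.2228, 0.2983]
orientation: [[-0.402, 0.916, 0.0], [0.916, 0.402, 0.0], [0.0, 0.0, -1.0]]
contact_force: [-0.7, -0.1, 0.1]
gripper_width: 0.454
gripper_force: 0.0
```

```bash
python3 - <<'E'
from h import *
go(.5564,.2240,.125,48.2)
E
```

```text
t 29.75 tcp [0.5563 0.2228 0.2983] yawy 23.72 q6 -4.8 tilt [ 0.  0. -1.] w 0.454 gf 0.0 F [-0.7 -0.1  0.1]
  units [0.0054 0.0029 0.8667] roll -0.816
```

{"name": "step_arm", "arguments": {"targets": [{"translation":[0.003,0.003,0.05],"roll":-0.3},{"translation":[0.003,0.003,0.15],"roll":-0.6},{"translation":[0.003,0.003,0.3],"roll":-0.816},{"translation":[0.003,0.003,0.45],"roll":-0.816},{"translation":[0.003,0.003,0.58],"roll":-0.816},{"translation":[0.003,0.003,0.6],"roll":-0.816},{"translation":[0.003,0.003,0.6],"roll":-0.816},{"translation":[0.003,0.003,0.6],"roll":-0.816}]}}

```text
time: 30.75
tool_pos: [0.5572, 0.2239, 0.1795]
orientation: [[-0.746, 0.666, 0.002], [0.666, 0.746, 0.001], [-0.001, 0.002, -1.0]]
contact_force: [-0.5, -0.0, 0.8]
gripper_width: 0.451
gripper_force: 0.0
```

```bash
python3 - <<'E'
from h import *
go(.5564,.2240,.125,48.2)
E
```

```text
t 30.75 tcp [0.5572 0.2239 0.1795] yawy 48.23 q6 -29.2 tilt [ 1.7e-03  6.0e-04 -1.0e+00] w 0.451 gf 0.0 F [-0.5 -0.   0.8]
  units [ 0.0038 -0.0027  0.2725] roll 0.0011
```

{"name": "step_arm", "arguments": {"targets": [{"translation":[0,0,0.06],"roll":0},{"translation":[0,0,0.13],"roll":0},{"translation":[0,0,0.2],"roll":0},{"translation":[0,0,0.25],"roll":0},{"translation":[0,0,0.27],"roll":0},{"translation":[0,0,0.27],"roll":0},{"translation":[0,0,0.27],"roll":0},{"translation":[0,0,0.27],"roll":0}]}}

```text
time: 31.75
tool_pos: [0.5568, 0.2238, 0.1247]
orientation: [[-0.746, 0.666, 0.001], [0.666, 0.746, 0.0], [-0.0, 0.001, -1.0]]
contact_force: [0.2, -0.5, 1.3]
gripper_width: 0.449
gripper_force: 0.0
```

{"name": "step_arm", "arguments": {"targets": [{"translation":[0,0,0],"roll":0},{"translation":[0,0,0],"roll":0},{"translation":[0,0,0],"roll":0},{"translation":[0,0,0],"roll":0},{"translation":[0,0,0],"roll":0},{"translation":[0,0,0],"roll":0},{"translation":[0,0,0],"roll":0},{"translation":[0,0,0],"roll":0}], "hand": 0, "grip_force": 40}}

```text
time: 32.75
tool_pos: [0.5561, 0.2233, 0.1247]
orientation: [[-0.746, 0.666, -0.001], [0.666, 0.746, -0.001], [0.0, -0.001, -1.0]]
contact_force: [-5.6, -4.8, 8.9]
gripper_width: 0.205
gripper_force: 40.3
```

```bash
python3 - <<'E'
from h import *
from cell import ctrl
go(.5564,.2240,.125,48.2);print(ctrl.get_state()["wrist_torque"])
E
```

```text
t 32.75 tcp [0.5561 0.2233 0.1247] yawy 48.24 q6 -29.2 tilt [-7.e-04 -6.e-04 -1.e+00] w 0.205 gf 40.3 F [-5.6 -4.8  8.9]
  units [ 0.0012  0.004  -0.0014] roll 0.0014
[-0.72605129  0.63921268 -0.03740361]
```

{"name": "step_arm", "arguments": {"targets": [{"translation":[0,-0.003,0],"roll":0.12},{"translation":[0,-0.003,0],"roll":0.26},{"translation":[0,-0.003,0],"roll":0.4},{"translation":[0,-0.003,0],"roll":0.55},{"translation":[0,-0.003,0],"roll":0.7},{"translation":[0,-0.003,0],"roll":0.84},{"translation":[0,-0.003,0],"roll":0.95},{"translation":[0,-0.003,0],"roll":1}]}}

```text
time: 33.75
tool_pos: [0.5559, 0.2231, 0.1247]
orientation: [[-0.312, 0.95, -0.0], [0.95, 0.312, -0.0], [-0.0, -0.0, -1.0]]
contact_force: [-3.3, -2.3, 7.3]
gripper_width: 0.204
gripper_force: 40.1
```

{"name": "step_arm", "arguments": {"targets": [{"translation":[0,0,0],"roll":0.12},{"translation":[0,0,0],"roll":0.26},{"translation":[0,0,0],"roll":0.4},{"translation":[0,0,0],"roll":0.55},{"translation":[0,0,0],"roll":0.7},{"translation":[0,0,0],"roll":0.84},{"translation":[0,0,0],"roll":0.95},{"translation":[0,0,0],"roll":1}]}}

```text
time: 34.75
tool_pos: [0.5558, 0.223, 0.1247]
orientation: [[0.205, 0.979, -0.0], [0.979, -0.205, -0.0], [-0.0, -0.0, -1.0]]
contact_force: [-4.0, -1.8, 8.5]
gripper_width: 0.2
gripper_force: 40.3
```

{"name": "step_arm", "arguments": {"targets": [{"translation":[0,0,0],"roll":0.12},{"translation":[0,0,0],"roll":0.26},{"translation":[0,0,0],"roll":0.4},{"translation":[0,0,0],"roll":0.55},{"translation":[0,0,0],"roll":0.7},{"translation":[0,0,0],"roll":0.84},{"translation":[0,0,0],"roll":0.95},{"translation":[0,0,0],"roll":1}]}}

```text
time: 35.75
tool_pos: [0.5556, 0.223, 0.1247]
orientation: [[0.667, 0.745, -0.001], [0.745, -0.667, -0.0], [-0.001, -0.0, -1.0]]
contact_force: [-5.1, -1.7, 8.4]
gripper_width: 0.207
gripper_force: 40.4
```

{"name": "step_arm", "arguments": {"targets": [{"translation":[0,0,0],"roll":0.12},{"translation":[0,0,0],"roll":0.26},{"translation":[0,0,0],"roll":0.4},{"translation":[0,0,0],"roll":0.55},{"translation":[0,0,0],"roll":0.7},{"translation":[0,0,0],"roll":0.84},{"translation":[0,0,0],"roll":0.95},{"translation":[0,0,0],"roll":1}]}}

```text
time: 36.75
tool_pos: [0.5555, 0.2232, 0.1247]
orientation: [[0.95, 0.312, -0.001], [0.312, -0.95, -0.0], [-0.001, -0.0, -1.0]]
contact_force: [-5.4, -0.6, 10.2]
gripper_width: 0.205
gripper_force: 40.4
```

```bash
python3 - <<'E'
from h import *
from cell import ctrl
go(.5564,.2240,.125,-75.6);print(ctrl.get_state()["wrist_torque"])
E
```

```text
t 36.75 tcp [0.5555 0.2232 0.1247] yawy -71.83 q6 90.8 tilt [-9.e-04 -2.e-04 -1.e+00] w 0.205 gf 40.4 F [-5.4 -0.6 10.2]
  units [ 0.0056 -0.0026 -0.0014] roll 0.1256
[-0.22804996  0.94325106  0.03712459]
```

{"name": "step_arm", "arguments": {"targets": [{"translation":[0,0,0],"roll":0.05},{"translation":[0,0,0],"roll":0.1},{"translation":[0,0,0],"roll":0.126},{"translation":[0,0,0],"roll":0.126},{"translation":[0,0,0],"roll":0.126},{"translation":[0,0,0],"roll":0.126},{"translation":[0,0,0],"roll":0.126},{"translation":[0,0,0],"roll":0.126}]}}

```text
time: 37.75
tool_pos: [0.5555, 0.2231, 0.1247]
orientation: [[0.968, 0.25, -0.001], [0.25, -0.968, -0.0], [-0.001, -0.0, -1.0]]
contact_force: [-6.9, -0.9, 9.2]
gripper_width: 0.205
gripper_force: 40.4
```

```bash
python3 - <<'E'
from h import *
go(.5564,.2240,.125,-75.6)
c=wrist("w8")
E
```

```text
t 37.75 tcp [0.5555 0.2231 0.1247] yawy -75.54 q6 94.5 tilt [-1.e-03 -2.e-04 -1.e+00] w 0.205 gf 40.4 F [-6.9 -0.9  9.2]
  units [ 0.0056 -0.003  -0.0015] roll 0.0019
```

{"name": "step_arm", "arguments": {"targets": [{"translation":[0,0,0],"roll":0},{"translation":[0,0,0],"roll":0},{"translation":[0,0,0],"roll":0},{"translation":[0,0,0],"roll":0},{"translation":[0,0,-0.05],"roll":0},{"translation":[0,0,-0.2],"roll":0},{"translation":[0,0,-0.4],"roll":0},{"translation":[0,0,-0.6],"roll":0}], "hand": 0.45}}

```text
time: 38.8
tool_pos: [0.556, 0.2232, 0.2462]
orientation: [[0.968, 0.25, 0.0], [0.25, -0.968, 0.0], [0.0, -0.0, -1.0]]
contact_force: [0.8, 1.1, -0.1]
gripper_width: 0.45
gripper_force: 0.0
```

{"name": "step_arm", "arguments": {"targets": [{"translation":[-0.1,0,-0.1],"roll":0},{"translation":[-0.25,0,-0.2],"roll":0},{"translation":[-0.4,0,-0.25],"roll":0},{"translation":[-0.45,0,-0.25],"roll":0},{"translation":[-0.45,0,-0.25],"roll":0},{"translation":[-0.45,0,-0.25],"roll":0},{"translation":[-0.45,0,-0.25],"roll":0},{"translation":[-0.45,0,-0.25],"roll":0}]}}

```text
time: 39.8
tool_pos: [0.4693, 0.2008, 0.2939]
orientation: [[0.968, 0.25, -0.001], [0.25, -0.968, -0.0], [-0.001, 0.0, -1.0]]
contact_force: [-0.1, -0.7, -0.8]
gripper_width: 0.45
gripper_force: 0.0
```

```bash
python3 - <<'E'
from h import *
c=wrist("w9");go(.556,.2235,.125,-75.6)
E
python3 m.py w9; python3 - <<'E'
import numpy as np,cv2
from h import *
c=dict(np.load("w9.npz"))
# crop around the dial
import math
G=np.stack(np.meshgrid(np.arange(640),np.arange(480)),-1).reshape(-1,2);Q=wray(c,G,.11)
i=np.hypot(Q[:,0]-.5565,Q[:,1]-.224).argmin();u,v=G[i];print(u,v)
y0,x0=max(v-90,0),max(u-110,0)
cv2.imwrite("pics/w9c.png",cv2.resize(c["color"][y0:v+90,x0:u+110],None,fx=3,fy=3,interpolation=2))
E
```

```text
t 39.85 tcp [0.4692 0.2008 0.294 ] yawy -75.55 q6 95.3 tilt [-4.e-04 -1.e-04 -1.e+00] w 0.449 gf 0.0 F [ 0.  -0.6  0.2]
  units [ 0.4489 -0.0016  0.8448] roll 0.0018
V top 219.0
dark [170.  90.] 10635 [554.  374.1] [113.9 184.5] 84.06 [112   0] [249 188]
dark [320. 111.] 12525 [556.3 223.8] [114.8 115.3] 14.5 [254  45] [386 174]
dark [256. 266.] 426 [401.  242.7] [15.6 58.1] 16.91 [232 259] [291 274]
dial ((556.534912109375, 224.06117248535156), (115.50382995605469, 115.87645721435547), 142.04136657714844)
green [0.6069 0.2372] 209 dist 0.0521 dir 14.62
white [319.  85.] 453 [0.573  0.2288 0.153 ] [573.4 229. ] [39.4  6. ] 14.47 dir 16.18
skirt ((559.3247680664062, 219.2084197998047), (44.607177734375, 82.2702407836914), 102.27806091308594)
320 109
```

View pics/w9c.png

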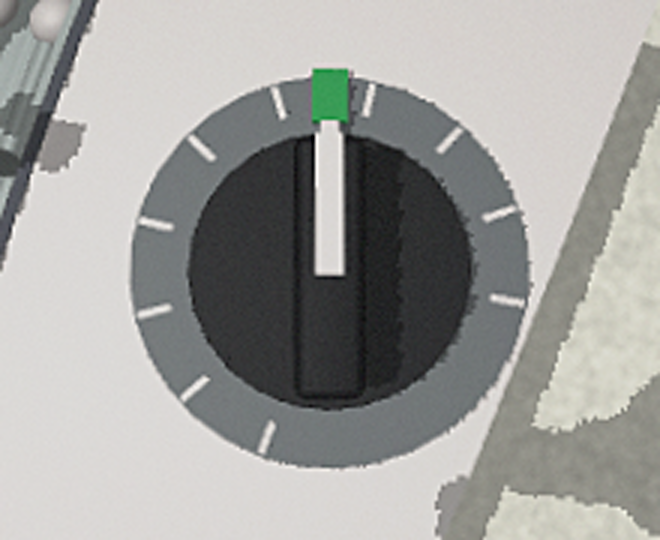

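```bash
python3 -c "
from cell import ctrl
print(ctrl.close_job())"
```

```text
the job is handed in; nothing more can be done
None
```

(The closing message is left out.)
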